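Fit the press knob from its latched case and hold the rice press down

ROBOT

A 6-joint arm with a two-finger parallel gripper is mounted at the origin on the work surface. World frame = base frame: x ahead of the robot, y to its left, z up, the work surface at z = 0. Lengths are in mm, angles in degrees, forces in N, time in s.
With the tool pointing down it reaches from about 350 to 850 mm from the base axis. Payload 8.1 kg.
Tool frame: the origin (TCP) lies at the very end of the fingers, on their centre line; the grasp point (between the pads) lies 19 mm behind it; z points along the fingers, y is the line along which they close (so a half turn about z gives the same grasp; the last joint's range is limited). The gripper opens to 85 mm and grips with 20 to 120 N. Pads are 22 mm wide; open, the fingers measure 114 mm over their backs; the gripper's body (76 mm by 85 mm) begins 54 mm behind the grasp point. The pads swing forward as they close: fully open they stand 13 mm farther back than shut.
Start: joints at [69.477, 7.471, 85.268, -0, 87.261, -4.893], TCP at [161.635, 577.823, 231.292] pointing down, gripper open.
Joint ranges: [-169.43, 169.43], [-51.17, 129.36], [1.28, 143.12], [-76.62, 256.62], [0, 156.53], [-152.29, 152.29]. Speed limits (degrees/s): [136.94, 136.94, 159.86, 180, 180, 180].

INTERFACE

Orientations are given as [roll, pitch, yaw] about the fixed x, y, z axes, in that order (R = Rz(yaw) Ry(pitch) Rx(roll)).
In Python, from bench import status, viewer, job gives the robot as it stands.
- The arm moves only by the tool arm_command, never from a script. Its argument "targets" is a list that holds one entry, the list of rows, each a list of 7 numbers: the shift along the world's x, y, z in m, then the turn, a rotation vector about the world's x, y, z in rad, then the opening, from -1 (shut) to 1 (fully open). In form: [[[dx, dy, dz, rx, ry, rz, gripper], ...]]. A call has 1 to 10 rows; each row shifts and turns the commanded pose from where the row before left it; what a row does not reach is not made up. A row lasts 1/8 s, in which the tool goes at most 62.5 mm and 10.7 degrees, less where a joint would pass 70% of its speed; a pose out of reach is approached as far as the arm can. A call with a gripper value outside its range is refused whole. The fingers move at their own pace and stop on an object; "force" is the grip in N (left out, the last holds). Time passes only in rows, so rows that do not move let the fingers close. It gives the time, the measured TCP pose, the force, the opening and the grip force at its end, in the units of the state.
- status.sense(): the state, without advancing time (a new reading comes with each control period).
- viewer.snapshot(name): name is "scene" or "top" or "wrist"; returns the picture (400x640x3 uint8, red, green, blue); there is no depth.
- viewer.camera_model(name): a dict with "vertical_fov" (degrees; the focal length in pixels is half the picture's height over the tangent of half this angle, whatever the lens; pixels are square), "cx", "cy" (the principal point, pixels), "xyz" and "attitude" of the camera in the world. Camera axes: x right, y down, z forward; pixel columns grow to the right and rows downward; lengths in mm; the calibration is good to about 2 mm. A picture is of the moment at which its call begins: read the wrist's pose just before it. camera_model takes no time and is no camera call; for the wrist camera it gives the pose at the moment of the call.
- job.hand_in(): hands the job in; it is judged then, once.
The state is a dict: "time": time; "joint_pos": joint angles; "qd": joint speeds; "joint_efforts": joint torques, N m; "tool_pos": TCP position; "tcp_rot": TCP orientation; "ft_force": force on the tool from outside, world axes, zero at the start; "wrist_torque": the same for the moment, N m; "finger_gap": finger opening in mm; "grip_force": force on a finger pad.
Only numpy, scipy, OpenCV 4.12 (cv2) and the standard library are available. Lean on these libraries where they do the work, as an engineer would, in place of code of your own. Each camera call takes 0.05 s, during which the arm holds its last target. There are 200 camera calls.

TASK

Swing the steel latch lever on the white case until it is clear of the lid, open the lid until it stands upright, and take out the press knob. Turn the knob so that its D-shaped bore matches the D-shaft of the rice press, push it fully home on the shaft, and press the plunger down all the way against its spring; finish while still holding the knob pressed down, with nothing let go. Leave the lid open and do not shift the crockery, bottle, jar or paddle standing around.

Things in the scene. Friction and masses are not known exactly. Their poses are not given: they have to be found in the camera images.
- case: White plastic storage case fixed on the 12 mm thick bamboo board, 150 (its x) x 220 (its y) x 62 mm high, walls and floor 5 mm. Origin: centre of its underside. Its -x side, with the latch, faces the robot; the lid is hinged along its +x edge. The press knob stands inside. The case and the press may change sides.
- latch (a joint): Steel latch lever on an upright pin in front of the case. Radians: near 0 (starts -0.2 to 0.25) it points to case +x, lying across the lid's front edge and blocking it; positive is anticlockwise seen from above, towards case +y and then to the front. Clear of the lid from 1.4, stop at 1.9. Light friction, about 1 N at the peg; it stays where it is left.
- latch_hinge (a point): The latch's pin at the underside of the lever, 71.5 mm above the underside of the case, at case x = -95 mm, y = +65 mm. The lever is a bar 14 mm wide, 8 mm thick, reaching 55 mm out from the pin.
- latch_grip (a point): Point to grip on the latch's upright round peg (12 mm across, 28 mm high), on its axis 20 mm above the lever's upper face and 45 mm from the pin.
- lid (a joint): The case's flat lid, 150 x 220 x 7 mm. Radians: 0 closed, 1.57 standing upright, stop at 1.75. Its stiff hinge holds it wherever it is left; lifting takes about 2 to 3 N at the grip.
- lid_hinge (a point): Centre of the lid's hinge line, along the far (+x) upper edge of the case. The hinge line runs along the case's y. Lid frame as case frame when closed: the lid extends 150 mm to -x and 7 mm up.
- lid_grip (a point): Point to grip on the lid's upright tab, 16 mm thick (x), 28 mm wide (y, pinch it across this), rising 34 mm above the lid; the point is on its middle, 24 mm above the lid's upper face. From the hinge line, lid closed: 130 mm to the front, 31 mm up; 35 mm towards case -y of the middle.
- knob: Grey plastic press knob, 60 g, 54 mm high, standing in the case bore down. Origin: centre of its underside, on the bore's axis; z up. Twelve-sided skirt 52 mm across, 26 mm high, with a pointed nose at +x reaching 37 mm from the axis. The blind D-shaped bore is 23 mm across, 22 mm deep; its flat is 7.5 mm from the axis on the +x (nose) side, so the nose must point the way the shaft's flat faces.
- knob_grip (a point): Point to grip on the knob: the middle of the bar grip on the skirt, 46 mm above the knob's underside, on its axis. The bar is 14 mm thick (knob y, pinch it across this), 46 mm long (knob x) and 28 mm tall (26 to 54 mm above the underside).
- press: White plastic rice press fixed to the board, 128 x 108 mm, 58 mm high without the plunger. Origin: centre of its underside. The grey plunger (38 mm across) rises from the middle of its top and carries the shaft; the plunger cannot turn.
- shaft_base (a point): Foot of the steel D-shaft, on its axis, on the plunger's flat shoulder; z up; 80 mm above the press's underside while up. Shaft 20 mm long, 20 mm across, top chamfered 3 mm; its flat is 6 mm from the axis and faces +x of this frame (the press's +x too). The knob is fully home when its underside rests on the shoulder, its origin at this point.
- plunger (a joint): How far the plunger is pressed down, m: 0 up, 0.015 fully down. Its spring pushes back with 8 N at the top and 14 N at the bottom.
- saucer: Bystander: small shallow ceramic plate, 76 mm across, 14 mm high. Origin: centre of its underside. Not part of the job.
- cup: Bystander: handleless ceramic tea cup, 60 mm across, 60 mm high. Origin: centre of its underside. Not part of the job.
- paddle: Bystander: flat wooden rice paddle lying on the board, about 170 mm long. Origin: underside, where handle and blade meet. Not part of the job.
- bottle: Bystander: soy bottle, 52 mm across, 130 mm high. Origin: centre of its underside. Not part of the job.
- jar: Bystander: glass jar, 64 mm across, 80 mm high. Origin: centre of its underside. Not part of the job.
- bowl: Bystander: ceramic bowl, 110 mm across, 55 mm high. Origin: centre of its underside. Not part of the job.

How it is judged (in metres and radians):
On the way, in this order (a step that is already met when the one before it is completed fails the run):
1. the latch lever is swung clear of the lid (value of joint latch above 1.4 rad), for 0.1 s.
2. the lid is opened until it stands up (value of joint lid above 1.2 rad), for 0.2 s.
3. the knob is lifted out of the case (z of knob in the frame of case above 0.062 m), for 0.1 s.
4. the knob is pushed home on the D-shaft (horizontal distance between knob and shaft_base below 0.004 m and z of knob in the frame of shaft_base below 0.003 m and angle between the x axis of knob and the x axis of shaft_base, either way round below 0.25 rad and angle between knob's own z axis and vertical below 0.12 rad), for 0.1 s.
At the end, for the whole second after the job is handed in: Fingers still on the knob (over 2 N); knob on the shaft (axis within 4 mm, underside within 3 mm of the shoulder, flats within 0.25 rad, tilt under 0.12 rad) and still; plunger down more than 11 of 15 mm; lid open beyond 1.1 rad, latch beyond 1.2 rad (all of step 4 and value of joint plunger above 0.011 m and contact force between the fingers and knob above 2 N and value of joint lid above 1.1 rad and value of joint latch above 1.2 rad and linear speed of knob below 0.03 m/s); the arm keeps its last pose, push and grip.
It fails at once if a bystander is shifted by more than 40 mm (distance of any of saucer, cup, paddle, bottle, jar, bowl from where it was at the start of the episode above 0.04 m).
It also fails if it takes over 70 s, if anything falls off the work surface, if the arm or the gripper's body presses on something with over 40 N, if the wrist force passes 120 N, or if a joint passes its speed limit or range.

## Working session

There is one attempt and no reset: what is moved stays moved. The work goes in short steps, Python scripts to look and compute and a tool call to move; the robot and the scene stay as the last step left them, time stands still between calls to the robot, and variables do not carry over. Pictures are saved under pics/ and viewed, at most 10 in all, crops included, and the job is handed in when it is done.

Besides the shell and the picture viewer there is one more tool, called after "Emit:" in YAML: its name, and indented under it one key for each argument. arm_command: Moves the arm, as the interface text tells. Its arguments: {"type":"object","properties":{"targets":{"type":"array"},"force":{"type":"number"}},"required":["targets"]}

```bash
mkdir -p pics; ls
python3 - <<'E'
from bench import status, viewer
import cv2
print(status.sense())
for n in ("scene","top"):
    print(n,viewer.camera_model(n)); cv2.imwrite(f"pics/{n}0.png",viewer.snapshot(n)[:,:,::-1])
E
```

```text
pics
{'time': 0.0, 'joint_pos': array([ 6.94766762e+01,  7.51535138e+00,  8.53300677e+01,  8.60958907e-04,
        8.72626219e+01, -4.89301086e+00]), 'qd': array([-0.00846813, -0.00869175,  0.0752286 ,  0.05578311,  0.01852671,
        0.11334592]), 'joint_efforts': array([-3.84870200e-04, -5.69402182e+01, -5.00551379e+01, -1.94834229e-04,
        1.46721618e-02,  7.11385884e-07]), 'tool_pos': array([161.432637  , 577.29167853, 230.23435486]), 'tcp_rot': array([-1.79892426e+02, -1.00721580e-02,  1.64369636e+02]), 'ft_force': array([ 0.79489676,  0.06331473, -0.1224293 ]), 'wrist_torque': array([-7.81852134e-06,  1.63977754e-02,  4.65790718e-02]), 'grip_force': 0.0, 'finger_gap': 85.31534513866485}
scene {'vertical_fov': 46.85035120458372, 'cx': 317.15771420170574, 'cy': 194.98924884135252, 'xyz': array([1128.33312792,  754.49384608,  980.12409203]), 'attitude': array([-132.86394909,   -0.47352865,  144.85123371])}
top {'vertical_fov': 45.35483703712073, 'cx': 310.95466251054984, 'cy': 201.50774067041652, 'xyz': array([ 347.35381479,  -46.91078206, 1417.81628279]), 'attitude': array([-171.21987427,    0.90548936,  -91.20132802])}
```

View pics/scene0.png

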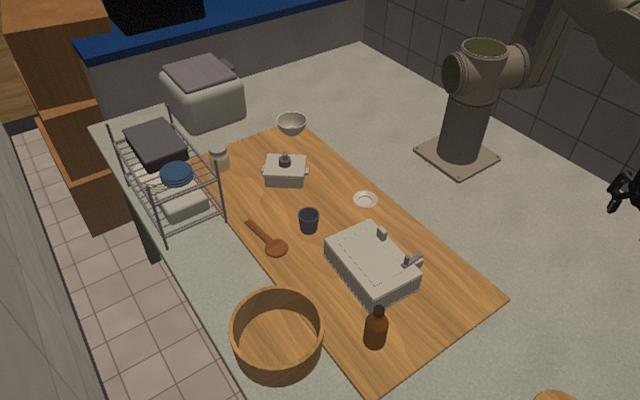

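View pics/top0.png

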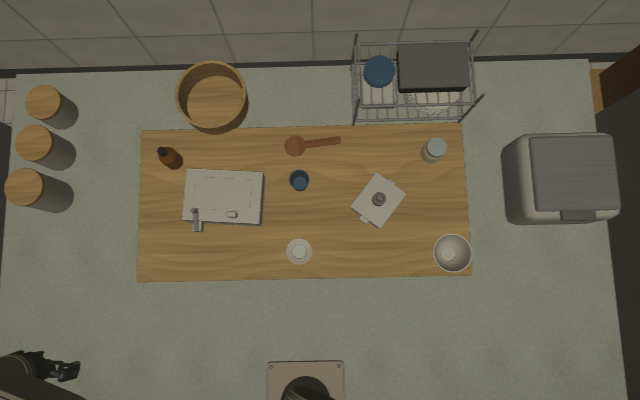

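Both views show the case (top view, around (223,197), latch to the front at (197,220), tab at (232,214)) and the press at (379,200). Next: enlarged crops and ray casting.

```bash
cat > h.py <<'E'
import numpy as np, cv2
from scipy.spatial.transform import Rotation as R
from bench import status, viewer
def cam(n):
    m=viewer.camera_model(n); f=200/np.tan(np.radians(m["vertical_fov"]/2))
    return f,m["cx"],m["cy"],np.array(m["xyz"]),R.from_euler("xyz",m["attitude"],degrees=True).as_matrix()
def ray(c,uv):
    f,cx,cy,o,A=c; return o,A@np.array([(uv[0]-cx)/f,(uv[1]-cy)/f,1.])
def onz(c,uv,z):
    o,d=ray(c,uv); return o+d*(z-o[2])/d[2]
def proj(c,p):
    f,cx,cy,o,A=c; q=A.T@(np.array(p)-o); return np.array([f*q[0]/q[2]+cx,f*q[1]/q[2]+cy])
def tri(ca,ua,cb,ub):
    a,d=ray(ca,ua); b,e=ray(cb,ub); s=np.linalg.lstsq(np.c_[d,-e],b-a,rcond=None)[0]
    p,q=a+d*s[0],b+e*s[1]; return (p+q)/2,np.linalg.norm(p-q)
E
python3 - <<'E'
from h import *
t=cv2.imread("pics/top0.png"); s=cv2.imread("pics/scene0.png")
up=lambda im,x,y,w,h,k: cv2.resize(im[y:y+h,x:x+w],None,fx=k,fy=k,interpolation=cv2.INTER_CUBIC)
a=np.hstack([up(t,175,160,100,75,4),up(t,340,165,100,75,4)])
b=np.hstack([up(s,315,205,130,97,400/130),up(s,250,140,80,60,5)[:298]])
b=b[:298,:800]; cv2.imwrite("pics/c1.png",np.vstack([a,b]))
c=cam("top")
# lid & press top by white mask: low saturation, bright
hsv=cv2.cvtColor(t,cv2.COLOR_BGR2HSV); m=((hsv[...,1]<60)&(hsv[...,2]>110)).astype(np.uint8)
m=cv2.morphologyEx(m,cv2.MORPH_OPEN,np.ones((5,5),np.uint8))
for k in cv2.findContours(m,cv2.RETR_EXTERNAL,cv2.CHAIN_APPROX_NONE)[0]:
    x,y,w,h=cv2.boundingRect(k)
    if 140<x<460 and 120<y<280 and w*h>300:
        r=cv2.minAreaRect(k); z=81 if x<300 else 70
        P=np.array([onz(c,q,z)[:2] for q in cv2.boxPoints(r)])
        print((x,y,w,h),P.round(0).tolist(),P.mean(0),[np.linalg.norm(P[i]-P[i-1]).round(1) for i in range(4)],[np.degrees(np.arctan2(*(P[i]-P[i-1])[::-1])).round(1) for i in range(4)])
E
```

```text
(287, 239, 24, 24) [[450.0, 39.0], [448.0, -25.0], [385.0, -24.0], [386.0, 40.0]] [417.22217642   7.44976322] [np.float64(63.8), np.float64(64.3), np.float64(63.7), np.float64(63.8)] [np.float64(-0.8), np.float64(-91.3), np.float64(178.8), np.float64(88.8)]
(435, 234, 29, 29) [[455.0, -376.0], [454.0, -455.0], [376.0, -449.0], [378.0, -372.0]] [ 415.64701598 -412.97104382] [np.float64(78.1), np.float64(78.3), np.float64(78.1), np.float64(77.6)] [np.float64(-3.5), np.float64(-91.3), np.float64(176.0), np.float64(88.8)]
(352, 174, 53, 53) [[530.0, -132.0], [645.0, -222.0], [577.0, -305.0], [464.0, -214.0]] [ 553.95062326 -218.26406792] [np.float64(105.7), np.float64(146.2), np.float64(106.9), np.float64(145.0)] [np.float64(51.3), np.float64(-38.3), np.float64(-129.3), np.float64(141.2)]
(182, 169, 80, 55) [[512.0, 336.0], [661.0, 331.0], [643.0, 108.0], [495.0, 117.0]] [577.88768261 223.01800511] [np.float64(219.6), np.float64(148.8), np.float64(223.3), np.float64(148.1)] [np.float64(85.7), np.float64(-1.8), np.float64(-94.5), np.float64(176.7)]
(428, 138, 19, 18) [[734.0, -373.0], [733.0, -425.0], [682.0, -422.0], [684.0, -370.0]] [ 708.25464623 -397.40646029] [np.float64(50.6), np.float64(51.9), np.float64(50.6), np.float64(51.6)] [np.float64(-3.3), np.float64(-91.5), np.float64(176.3), np.float64(88.6)]
```

View pics/c1.png

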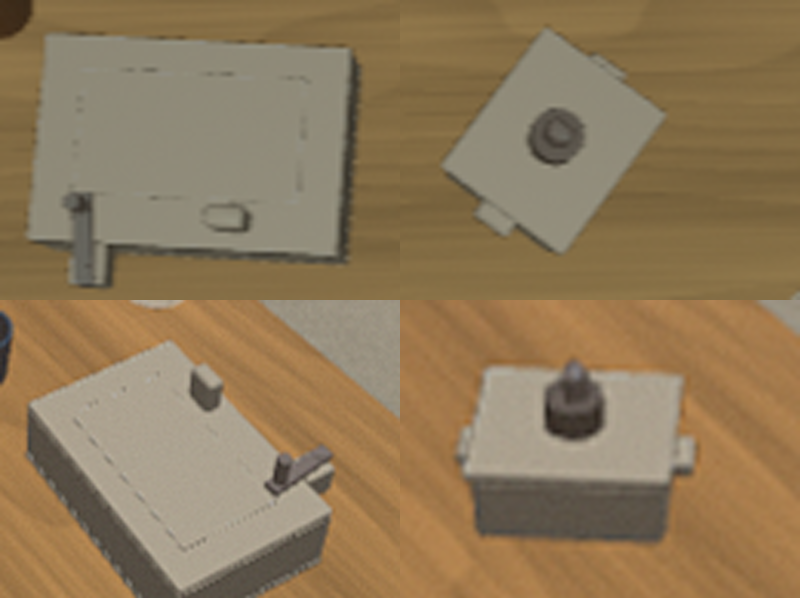

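The case (yaw about -3°) and press (long axis about -36° or 144°) are located roughly. I'll move above the case for a closer wrist look.

Emit:
arm_command:
  targets:
    - [[0.03,-0.032,0.012,0,0,0.021,1],[0.03,-0.032,0.012,0,0,0.021,1],[0.03,-0.032,0.012,0,0,0.021,1],[0.03,-0.032,0.012,0,0,0.021,1],[0.03,-0.032,0.012,0,0,0.021,1],[0.03,-0.032,0.012,0,0,0.021,1],[0.03,-0.032,0.012,0,0,0.021,0],[0.03,-0.032,0.012,0,0,0.021,0],[0.03,-0.032,0.012,0,0,0.021,0],[0.03,-0.032,0.012,0,0,0.021,-0.3]]

```text
time: 1.35
tool_pos: [462.3, 256.6, 351.3]
tcp_rot: [-180.0, -0.0, 176.4]
ft_force: [-0.0, 0.1, -0.1]
finger_gap: 30.0
grip_force: 0.0
```

Run:
```python
from h import *
s=status.sense(); print(s["time"],s["tool_pos"],s["tcp_rot"],s["finger_gap"])
m=viewer.camera_model("wrist"); print(m); im=viewer.snapshot("wrist"); cv2.imwrite("pics/w1.png",im[:,:,::-1]); np.save("w1cam.npy",np.array([m],dtype=object),allow_pickle=True)
c=cam("top")
for q in [(186.4,168.8),(262.8,171.7),(260.5,224),(182.3,220)]: print(onz(c,q,81).round(1))
```

```text
1.35 [462.29846208 256.58627584 351.26067898] [-1.79986837e+02 -3.29721358e-02  1.76441375e+02] 30.01502707431308
{'vertical_fov': 60.24478108917042, 'cx': 322.316481525096, 'cy': 192.58323258956696, 'xyz': array([379.85749309, 262.57583449, 494.02782983]), 'attitude': array([ 1.61259454e+02, -4.51479219e-02,  8.64753225e+01])}
[657.5 325.1  81. ]
[643.7 105.7  81. ]
[493.6 113.   81. ]
[510. 334.  81.]
```

View pics/w1.png

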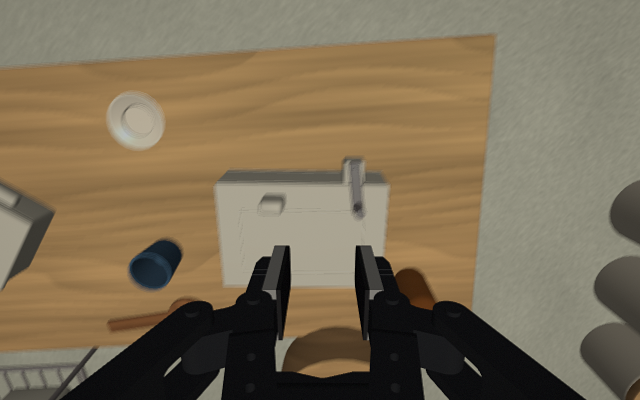

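The wrist view shows the lid's front edge from (216,184) to (389,184), the tab at (270,203), and the lever from its pin at about (353,163) to the dark peg at (357,209). I'll get positions from these.

Run:
```python
from h import *
c=cam("wrist"); t=cam("top"); s=cam("scene")
for n,q,z in [("FL",(215.5,184),81),("FR",(389.5,184.5),81),("BL",(222.5,287),81),("tab",(271,197),115),("peg",(358,209),119),("lever pin end",(353,162),91.5)]:
    print(n,onz(c,q,z).round(1))
print("peg top",onz(t,(175+74/4,160+201/4),119.5).round(1),"tab top",onz(t,(175+222/4,160+215/4),115).round(1))
im=cv2.imread("pics/w1.png"); cv2.imwrite("pics/w1c.png",cv2.resize(im[145:305,205:405],None,fx=4,fy=3.75,interpolation=cv2.INTER_CUBIC))
# hypotheses: case from top+wrist
```

```text
FL [504.7 116.5  81. ]
FR [519.2 335.2  81. ]
BL [655.5 101.4  81. ]
tab [514.6 190.5 115. ]
peg [534.5 291.4 119. ]
lever pin end [484.5 289.6  91.5]
peg top [531.5 292.6 119.5] tab top [520.1 191.5 115. ]
```

View pics/w1c.png

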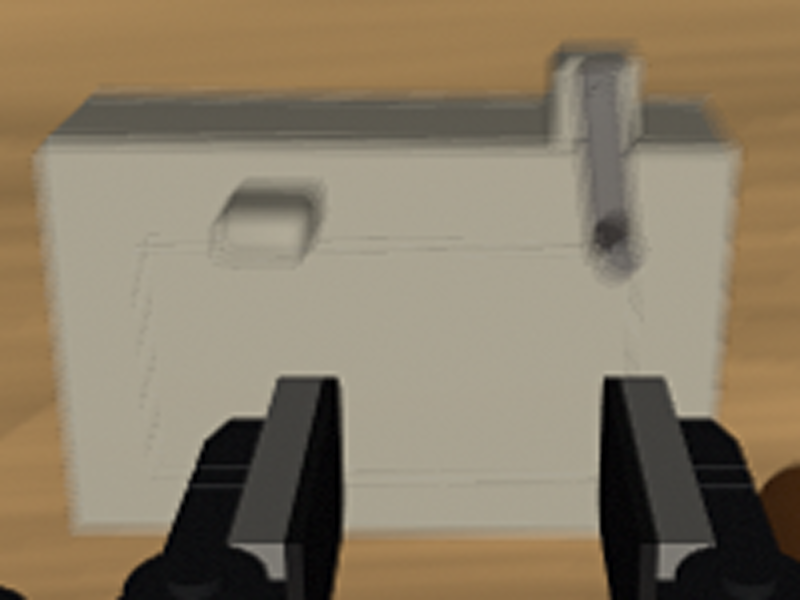

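The crop shows the tab's light top at about (270.5,209) and the peg's top at about (359,214). Top and wrist views disagree by about 11 mm in x and the picture is blurred, so I'll retake it at rest.

Emit:
arm_command:
  targets:
    - [[0,0,0,0,0,0,-0.3],[0,0,0,0,0,0,-0.3]]

```text
time: 1.65
tool_pos: [460.9, 258.4, 350.6]
tcp_rot: [-180.0, -0.1, 176.4]
ft_force: [-1.1, 0.7, 0.5]
finger_gap: 30.1
grip_force: 0.0
```

Run:
```python
from h import *
s=status.sense(); print(s["tool_pos"])
c=cam("wrist"); im=viewer.snapshot("wrist")[:,:,::-1]; t=cam("top"); print(c[3])
a=cv2.imread("pics/w1.png")
cv2.imwrite("pics/w2c.png",cv2.resize(im[145:305,205:405],None,fx=4,fy=3.75,interpolation=cv2.INTER_CUBIC))
g1=cv2.cvtColor(a,6).astype(np.float32)[0:240]; g2=cv2.cvtColor(np.ascontiguousarray(im),6).astype(np.float32)[0:240]
print("shift",cv2.phaseCorrelate(g1,g2), "board corner etc")
# board corners from both, z=12
for q in [(494.5,35.5)]: print("w",onz(c,q,12))
for q in [(137.5,280.5),(471.5,275.5),(142,130.5),(463,124.5)]: print("t",onz(t,q,12))
sc=cam("scene")
for q in [(509,299),(376,398)]: print("s",onz(sc,q,12))
```

```text
[460.90053953 258.35832219 350.56222011]
[378.58582459 264.3589246  493.42232924]
shift ((-0.09732800536949071, 0.07243008514994642), 0.9908874070644379) board corner etc
w [343.42059203 487.40542571  12.        ]
t [343.83622352 481.15818595  12.        ]
t [ 337.91539793 -488.27639495   12.        ]
t [796.81931653 483.0082164   12.        ]
t [ 790.36032831 -495.1701198    12.        ]
s [347.29771309 489.19195854  12.        ]
s [779.6212849  487.16340976  12.        ]
```

View pics/w2c.png

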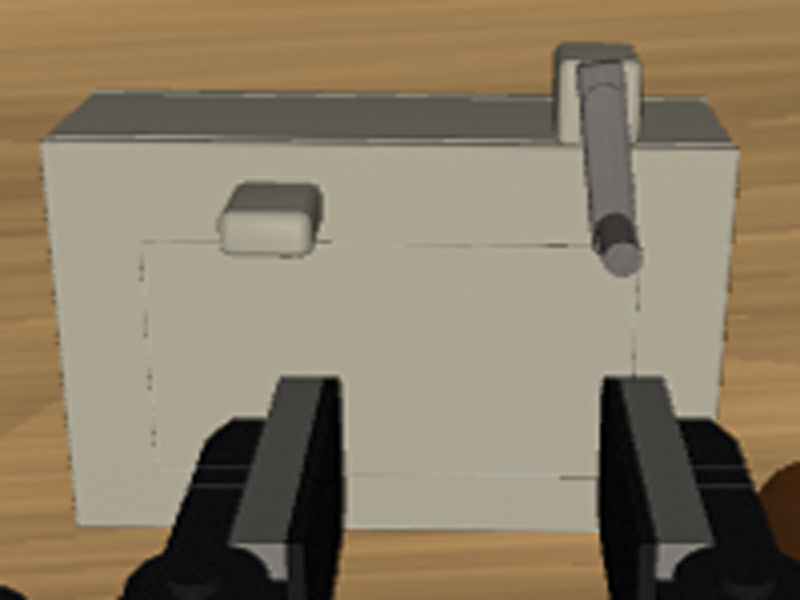

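Sharp now: lid corners in the crop at FL (42,142), FR (738,150), BL (77,523), peg top (622,257), tab top (266,234). I'll compute positions and test the top view for lens distortion.

Run:
```python
from h import *
c=cam("wrist"); t=cam("top"); sc=cam("scene")
P=lambda x,y:(x/4+205,y/3.75+145)
for n,q,z in [("FL",(42,142),81),("FR",(738,150),81),("BL",(77,523),81),("peg",(622,257),119.5),("tab",(266,234),115),("leverend",(602,63),91.5)]:
    print(n,onz(c,P(*q),z).round(1))
# board edge straightness in the top image
im=cv2.imread("pics/top0.png"); h=cv2.cvtColor(im,40); m=(h[...,1]>75)&(h[...,0]<30)
pts=[]
for x in range(145,465,10):
    col=np.where(m[225:300,x])[0]; pts.append((x,225+col.max()))
pts=np.array(pts); k=np.polyfit(pts[:,0],pts[:,1],2); print(k,"bow",k[0]*160**2)
print("scene tri tab:",tri(t,(175+222/4,160+215/4),sc,(315+208/400*130,205+(378-300)/400*130)))
print("tri back right corner:",tri(t,(262.8,171.7),sc,(315+30/400*130,205+(405-300)/400*130)))
print("BL in top:",proj(t,onz(c,P(77,523),81)),"FR:",proj(t,onz(c,P(738,150),81)))
```

```text
FL [496.8 123.7  81. ]
FR [513. 341.  81.]
BL [643.9 112.2  81. ]
peg [533.4 300.1 119.5]
tab [521.1 196.2 115. ]
leverend [478.  298.5  91.5]
[ 1.72503019e-06 -2.22960152e-02  2.84456346e+02] bow 0.04416077281350573
scene tri tab: (array([520.29379336, 193.75309597, 107.22149869]), np.float64(2.397597566090812))
tri back right corner: (array([643.22818606, 108.35622808,  73.71313819]), np.float64(5.472224531871225))
BL in top: [260.53669174 171.67080712] FR: [179.82987162 218.98367421]
```

The wrist view fits the given sizes: case centre (579.7,226.8), yaw -4.25°, pin (489,298.7) and peg (533.5,299). I'll go down around the peg.

Emit:
arm_command:
  targets:
    - [[0.0145,0.008,-0.04,0,0,0,0.4],[0.0145,0.008,-0.04,0,0,0,0.4],[0.0145,0.008,-0.04,0,0,0,0.4],[0.0145,0.008,-0.04,0,0,0,0.4],[0.0145,0.0085,-0.03,0,0,0,0.4],[0,0,-0.02,0,0,0,0.4],[0,0,-0.02,0,0,0,0.4],[0,0,-0.015,0,0,0,0.4],[0,0,-0.0095,0,0,0,0.4],[0,0,0,0,0,0,0.4]]
  force: 25

```text
time: 2.95
tool_pos: [533.8, 298.1, 96.4]
tcp_rot: [-180.0, -0.0, 176.4]
ft_force: [-0.0, 0.2, 0.5]
finger_gap: 59.7
grip_force: 0.0
```

Emit:
arm_command:
  targets:
    - [[0,0,0,0,0,0,-1],[0,0,0,0,0,0,-1],[0,0,0,0,0,0,-1],[0,0,0,0,0,0,-1]]

```text
time: 3.45
tool_pos: [534.7, 298.5, 97.5]
tcp_rot: [180.0, 0.1, 176.4]
ft_force: [0.3, -0.1, 3.6]
finger_gap: 10.7
grip_force: 25.4
```

Peg gripped. I'll swing it anticlockwise round the pin through about 1.6 rad.

Emit:
arm_command:
  targets:
    - [[-0.0006,0.0072,0,0,0,0,-1],[-0.0017,0.007,0,0,0,0,-1],[-0.0028,0.0066,0,0,0,0,-1],[-0.0038,0.0061,0,0,0,0,-1],[-0.0047,0.0054,0,0,0,0,-1],[-0.0055,0.0046,0,0,0,0,-1],[-0.0062,0.0036,0,0,0,0,-1],[-0.0067,0.0026,0,0,0,0,-1],[-0.007,0.0015,0,0,0,0,-1],[-0.0072,0.0004,0,0,0,0,-1]]

```text
time: 4.7
tool_pos: [488.9, 340.7, 97.1]
tcp_rot: [-179.7, 0.1, 176.4]
ft_force: [8.8, -19.9, 5.4]
finger_gap: 10.6
grip_force: 26.0
```

Emit:
arm_command:
  targets:
    - [[0,0,0,0,0,0,-1],[0,0,0,0,0,0,0],[0,0,0,0,0,0,0.3],[0,0,0.02,0,0,0,0.3],[0,0,0.04,0,0,0,0.3]]

```text
time: 5.32
tool_pos: [486.4, 343.0, 156.3]
tcp_rot: [-179.9, -0.2, 176.4]
ft_force: [0.8, -0.1, 0.7]
finger_gap: 55.4
grip_force: 0.0
```

Emit:
arm_command:
  targets:
    - [[0.007,-0.03,0.02,0,0,0,0.6],[0.007,-0.03,0.02,0,0,0,0.6],[0.007,-0.03,0,0,0,0,0.6],[0.007,-0.03,0,0,0,0,0.6],[0.007,-0.027,0,0,0,0,0.6],[0,0,0,0,0,0,0.6],[0,0,0,0,0,0,0.6]]

```text
time: 6.2
tool_pos: [523.0, 197.0, 197.8]
tcp_rot: [179.9, 0.0, 176.4]
ft_force: [-0.4, -0.0, -0.2]
finger_gap: 68.2
grip_force: 0.0
```

Run:
```python
from h import *
s=status.sense(); print(s["tool_pos"])
c=cam("wrist"); im=viewer.snapshot("wrist")[:,:,::-1]
for p in [(522,196,115),(489,344,119.5),(489,299,91.5)]: print(proj(c,p))
cv2.imwrite("pics/w3.png",im)
```

```text
[523.0193655  197.02530556 197.75275654]
[319.02956174 199.46075401]
[544.76335123 140.23435064]
[458.28080482 137.18594572]
```

View pics/w3.png

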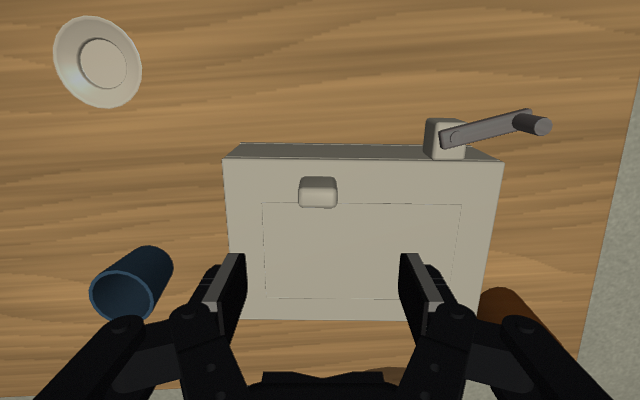

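The lever now points outward (peg top at (541,126), past 90°), and the tab top at (318,199) is where predicted. I'll descend and pinch the tab.

Emit:
arm_command:
  targets:
    - [[-0.001,-0.001,-0.03,0,0,0,0.4],[0,0,-0.03,0,0,0,0.4],[0,0,-0.025,0,0,0,0.4],[0,0,-0.015,0,0,0,0.4],[0,0,-0.01,0,0,0,0.4],[0,0,0,0,0,0,-1],[0,0,0,0,0,0,-1],[0,0,0,0,0,0,-1],[0,0,0,0,0,0,-1]]
  force: 30

```text
time: 7.38
tool_pos: [522.2, 193.7, 87.9]
tcp_rot: [-179.9, 0.0, 176.4]
ft_force: [-3.1, -9.2, 3.0]
finger_gap: 27.8
grip_force: 32.7
```

Run:
```python
import numpy as np
th=np.arange(0,1.501,0.1); u=-130*np.cos(th)+31*np.sin(th); w=130*np.sin(th)+31*np.cos(th)
for a,b in zip(np.diff(u),np.diff(w)): print(f"{a*.9973:.1f},{-a*.074:.1f},{b:.1f}")
```

```text
3.7,-0.3,12.8
5.0,-0.4,12.4
6.2,-0.5,11.8
7.3,-0.5,11.1
8.4,-0.6,10.4
9.4,-0.7,9.5
10.3,-0.8,8.5
11.1,-0.8,7.4
11.8,-0.9,6.2
12.3,-0.9,5.0
12.8,-0.9,3.8
13.1,-1.0,2.5
13.3,-1.0,1.2
13.3,-1.0,-0.2
13.2,-1.0,-1.5
```

Emit:
arm_command:
  targets:
    - [[0.0037,-0.0013,0.0128,0,0,0,-1],[0.005,-0.0014,0.0124,0,0,0,-1],[0.0062,-0.0005,0.0118,0,0,0,-1],[0.0073,-0.0005,0.0111,0,0,0,-1],[0.0084,-0.0006,0.0104,0,0,0,-1],[0.0094,-0.0007,0.0095,0,0,0,-1],[0.0103,-0.0008,0.0085,0,0,0,-1]]

```text
time: 8.25
tool_pos: [572.8, 189.7, 163.9]
tcp_rot: [180.0, -0.0, 176.4]
ft_force: [-0.8, 1.5, -5.3]
finger_gap: 27.2
grip_force: 29.9
```

Emit:
arm_command:
  targets:
    - [[0.0111,-0.0008,0.0074,0,0,0,-1],[0.0118,-0.0009,0.0062,0,0,0,-1],[0.0123,-0.0009,0.005,0,0,0,-1],[0.0128,-0.0009,0.0038,0,0,0,-1],[0.0131,-0.001,0.0025,0,0,0,-1],[0.0133,-0.001,0.0012,0,0,0,-1],[0.0133,-0.001,0,0,0,0,-1],[0.0132,-0.001,-0.0015,0,0,0,-1],[0,0,0,0,0,0,-1]]

```text
time: 9.38
tool_pos: [674.6, 181.9, 188.7]
tcp_rot: [180.0, 0.1, 176.4]
ft_force: [0.8, 2.2, 1.2]
finger_gap: 27.3
grip_force: 29.7
```

Lid lifted. I'll release, rise, and back off to look inside.

Emit:
arm_command:
  targets:
    - [[0,0,0,0,0,0,0.3],[0,0,0,0,0,0,0.3],[0,0,0.03,0,0,0,0.3],[0,0,0.045,0,0,0,0.3],[0,0,0.045,0,0,0,0.3],[-0.04,0.01,0.03,0,0,0,0.3],[-0.045,0.01,0.02,0,0,0,0.3],[-0.045,0.01,0,0,0,0,0.3],[-0.045,0.01,0,0,0,0,0.3],[0,0,0,0,0,0,0.3]]

```text
time: 10.62
tool_pos: [495.6, 222.8, 358.9]
tcp_rot: [180.0, 0.1, 176.5]
ft_force: [1.2, -0.5, 0.2]
finger_gap: 55.5
grip_force: 0.0
```

Emit:
arm_command:
  targets:
    - [[0,0,0,0,0,0,0.3],[0,0,0,0,0,0,0.3]]

```text
time: 10.88
tool_pos: [498.9, 221.7, 357.9]
tcp_rot: [-180.0, 0.0, 176.4]
ft_force: [1.5, -0.6, -0.1]
finger_gap: 55.5
grip_force: 0.0
```

Run:
```python
from h import *
s=status.sense(); print(s["tool_pos"],s["joint_pos"].round(1))
c=cam("wrist"); im=viewer.snapshot("wrist")[:,:,::-1]; cv2.imwrite("pics/w4.png",im)
import pickle; pickle.dump(c,open("w4.pkl","wb"))
t=viewer.snapshot("top")[:,:,::-1]
up=lambda im,x,y,w,h,k: cv2.resize(im[y:y+h,x:x+w],None,fx=k,fy=k,interpolation=cv2.INTER_CUBIC)
cv2.imwrite("pics/w4c.png",np.vstack([up(im,140,100,320,144,2.5),up(t,175,150,200,60,4)]))
```

```text
[498.86786376 221.70772086 357.89228064] [ 18.6  -1.9  81.9  -0.  100.  -67.8]
```

View pics/w4c.png

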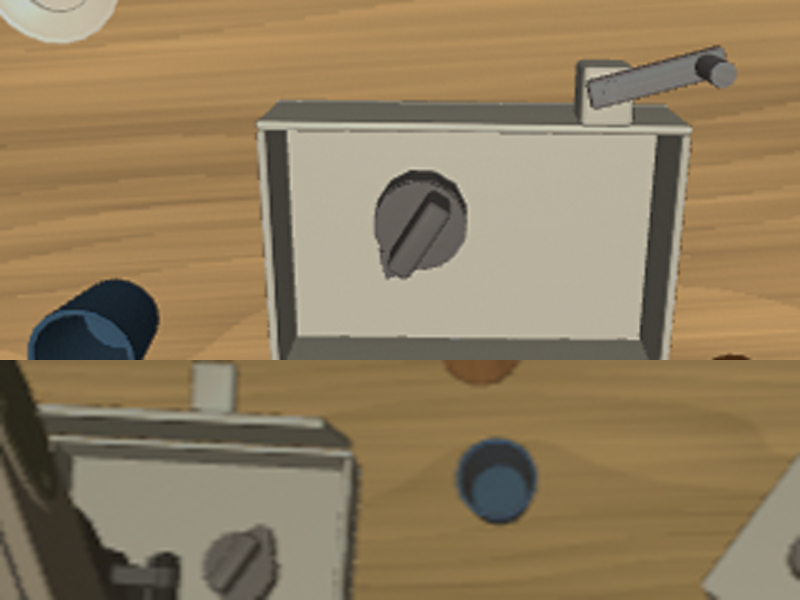

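The open case shows the knob at crop (420,222), its bar running from (440,205) to (398,273) with the nose at (386,277). The latch is clear and the lid stands up. I'll refine this numerically.

Run:
```python
from h import *
import pickle; c=pickle.load(open("w4.pkl","rb"))
P=lambda x,y:(x/2.5+140,y/2.5+100)
a,b=onz(c,P(440,206),71),onz(c,P(398,273),71); d=b-a
print("bar",a,b,(a+b)/2,np.linalg.norm(d),np.degrees(np.arctan2(d[1],d[0])))
im=cv2.imread("pics/w4.png"); g=cv2.cvtColor(im,6)
m=np.zeros_like(g); m[160:216,283:332]=(g[160:216,283:332]<150)
k=max(cv2.findContours(m,0,cv2.CHAIN_APPROX_NONE)[0],key=cv2.contourArea); print(cv2.boundingRect(k),cv2.contourArea(k))
(u,v),r=cv2.minEnclosingCircle(k)
M=np.zeros_like(m); cv2.drawContours(M,[k],-1,1,-1)
core=cv2.morphologyEx(M,cv2.MORPH_OPEN,cv2.getStructuringElement(2,(29,29))); ys,xs=np.nonzero(core); 
print("core centre",xs.mean(),ys.mean(),np.ptp(xs),np.ptp(ys),onz(c,(xs.mean(),ys.mean()),35))
nose=np.argwhere((M>0)&(core==0)); print("off-core mean",nose.mean(0)[::-1],len(nose))
far=max(k[:,0],key=lambda p:np.hypot(p[0]-xs.mean(),p[1]-ys.mean())); print("far",far,onz(c,far,43),onz(c,far,17))
# bar top face: brightness relative to skirt
print(g[176:214:2,290:326:1])
```

```text
bar [547.70321494 211.67811266  71.        ] [583.70283049 186.66320458  71.        ] [565.70302272 199.17065862  71.        ] 43.837403499918224 -34.794122334014716
(289, 168, 38, 44) 1236.0
core centre 307.76237623762376 187.88118811881188 36 40 [566.09614371 198.09262082  35.        ]
off-core mean [299.63953488 201.01162791] 86
far [294 211] [596.89496322 176.33796958  43.        ] [607.15551223 173.41332741  17.        ]
[[178 181 175 107  42  69  69  87  98  99  98  98  98  98  98  98  98  97
   98  98  99  98  73  62  70 103 101  97  82  68  67  43  37  89 189 181]
 [181 174  73  55  90 100  98  98  97  98  97  97  98  98  97  98  98  98
   99  96  67  41  47  47  45  46  49  68  91  98  89  69  62  33  88 187]
 [172  66  50  93  99  98  98  98  97  98  97  97  97  98  98  97  98 100
   96  53  41  45  47  43  48  47  47  45  43  59 102  99  96  58  31  88]
 [136  51  98  98  97  97  98  97  97  97  97  97  97  97  97  99  97  81
   38  42  55  86  93  92  84  64  48  47  46  52  86  99  98  93  60  40]
 [ 90  95  97  97  97  97  97  97  98  96  96  96  97  97  99  96  67  39

[... 1461 characters left out ...]
  94  95  93  93  92  85  74
   78  97  96  95  95  96  95  94  93  90  94 138 179 179 177 176 176 177]
 [177 180 170 106  91  77  91  97  95  95  93  93  93  93  92  78  74  93
   95  93  93  92  91  90  95 128 136 180 179 177 177 178 177 178 177 176]
 [177 178 171 111  96  91  75  83  94  93  93  92  92  86  73 109 181 179
  179 177 177 178 178 179 178 178 178 177 177 177 177 177 176 177 177 177]
 [177 177 179 171  97  88  92 100 131  83  71  83  77  81 142 181 178 178
  177 177 176 176 177 177 177 176 177 176 177 177 176 177 177 177 177 177]
 [177 177 177 178 176 176 181 178 178 179 177 178 178 179 178 177 177 178
  177 177 177 176 177 177 177 177 177 177 177 177 177 177 178 177 177 177]]
```

Run:
```python
from h import *
import pickle; c=pickle.load(open("w4.pkl","rb"))
a,b=onz(c,(309.4,192.4),71),onz(c,(300.4,206.4),71); d=b-a
print(np.degrees(np.arctan2(d[1],d[0])))
L=[onz(c,q,71) for q in [(304.3,192.5),(315,192.5)]]; n=np.array([-d[1],d[0]])/np.hypot(*d[:2]); print("width",[float(n@p[:2]) for p in L])
print("ends",[onz(c,q,71).round(1) for q in [(315,183),(299.5,209)]])
print("skirt L/R extremes z43",onz(c,(290.5,187),43),onz(c,(326.5,187),43))
```

```text
-35.4377380822267
width [484.21040575548386, 496.1772049256677]
ends [array([548.4, 210.3,  71. ]), array([583.4, 187.1,  71. ])]
skirt L/R extremes z43 [560.71475796 174.68091019  43.        ] [563.88374708 224.77843945  43.        ]
```

Knob bar centre (566,198.5), nose at -35.4°. I'll turn the tool to yaw 144.6° and descend over it.

Emit:
arm_command:
  targets:
    - [[0.0112,-0.0039,-0.035,0,0,-0.0925,0.2],[0.0112,-0.0039,-0.035,0,0,-0.0925,0.2],[0.0112,-0.0039,-0.035,0,0,-0.0925,0.2],[0.0112,-0.0039,-0.035,0,0,-0.0925,0.2],[0.0112,-0.0039,-0.035,0,0,-0.0925,0.2],[0.0112,-0.0039,-0.035,0,0,-0.0925,0.2],[0,0,-0.035,0,0,0,0.2],[0,0,-0.03,0,0,0,0.2],[0,0,-0.021,0,0,0,0.2],[0,0,-0.015,0,0,0,0.2]]
  force: 60

```text
time: 12.22
tool_pos: [565.3, 198.4, 45.7]
tcp_rot: [-180.0, -0.0, 144.6]
ft_force: [-0.3, 0.6, -0.8]
finger_gap: 51.2
grip_force: 0.0
```

Emit:
arm_command:
  targets:
    - [[0,0,0,0,0,0,0.2],[0,0,0,0,0,0,-1],[0,0,0,0,0,0,-1],[0,0,0,0,0,0,-1],[0,0,0,0,0,0,-1]]

```text
time: 12.85
tool_pos: [566.6, 199.0, 48.5]
tcp_rot: [179.9, 0.1, 144.6]
ft_force: [1.0, -0.0, 7.4]
finger_gap: 12.4
grip_force: 59.6
```

Knob gripped. Lift it out, and triangulate the shaft from the first pictures.

Emit:
arm_command:
  targets:
    - [[0,0,0.008,0,0,0,-1],[0,0,0.015,0,0,0,-1],[0,0,0.025,0,0,0,-1],[0,0,0.03,0,0,0,-1],[0,0,0.03,0,0,0,-1],[0,0,0.03,0,0,0,-1],[0,0,0.03,0,0,0,-1],[0,0,0.012,0,0,0,-1]]

```text
time: 13.85
tool_pos: [566.3, 198.9, 230.1]
tcp_rot: [179.8, 0.2, 144.6]
ft_force: [0.4, -0.6, -0.6]
finger_gap: 12.8
grip_force: 58.7
```

Run:
```python
from h import *
t=cam("top"); s=cam("scene")
print(onz(t,(379.5,197.5),112), onz(s,(285,154.5),112), tri(t,(379.5,197.5),s,(285,154.5)))
```

```text
[ 556.21142458 -219.76723156  112.        ] [ 560.13013369 -210.4470893   112.        ] (array([ 556.24600523, -219.79131425,  104.69948666]), np.float64(2.8859060229066746))
```

Emit:
arm_command:
  targets:
    - [[0.0034,-0.03,0.001,0,0,0,-1],[0.0034,-0.048,0.001,0,0,0,-1],[0.0034,-0.05,0.001,0,0,0,-1],[0.0034,-0.05,0.001,0,0,0,-1],[0.0034,-0.05,0.001,0,0,0,-1],[0.0034,-0.05,0,0,0,0,-1],[0.0034,-0.05,0,0,0,0,-1],[0.0034,-0.05,0,0,0,0,-1],[0.0034,-0.04,0,0,0,0,-1],[0.0034,-0.025,0,0,0,0,-1]]

```text
time: 15.1
tool_pos: [598.6, -246.4, 231.0]
tcp_rot: [-180.0, -0.1, 144.5]
ft_force: [-0.3, 1.2, -1.0]
finger_gap: 12.9
grip_force: 58.7
```

Emit:
arm_command:
  targets:
    - [[0,0,0,0,0,0,-1],[0,0,0,0,0,0,-1],[0,0,0,0,0,0,-1]]

```text
time: 15.48
tool_pos: [599.4, -243.2, 231.8]
tcp_rot: [180.0, -0.0, 144.7]
ft_force: [-0.7, -0.3, 0.3]
finger_gap: 12.6
grip_force: 58.7
```

Run:
```python
from h import *
import pickle
s=status.sense(); print(s["tool_pos"],s["tcp_rot"],s["joint_pos"].round(1))
c=cam("wrist"); im=viewer.snapshot("wrist")[:,:,::-1]; cv2.imwrite("pics/w5.png",im); pickle.dump(c,open("w5.pkl","wb"))
p=proj(c,(557,-216,112)); print(p)
x,y=[int(round(v)) for v in p]; x=min(max(x,50),590); y=min(max(y,37),362)
a=cv2.resize(im,(480,300)); b=cv2.resize(im[y-37:y+38,x-50:x+50],None,fx=8,fy=8,interpolation=cv2.INTER_CUBIC)[:600,:800]
print("crop origin",x-50,y-37); b=b.copy(); b[450:600,560:800]=cv2.resize(im,(240,150)); cv2.imwrite("pics/w5c.png",b)
```

```text
[ 599.35759033 -243.24192751  231.80028121] [ 1.79990760e+02 -2.35912738e-02  1.44669266e+02] [-26.6  14.7  77.1   0.   88.3 -81.3]
[317.87392996 121.88099241]
crop origin 268 85
```

View pics/w5c.png

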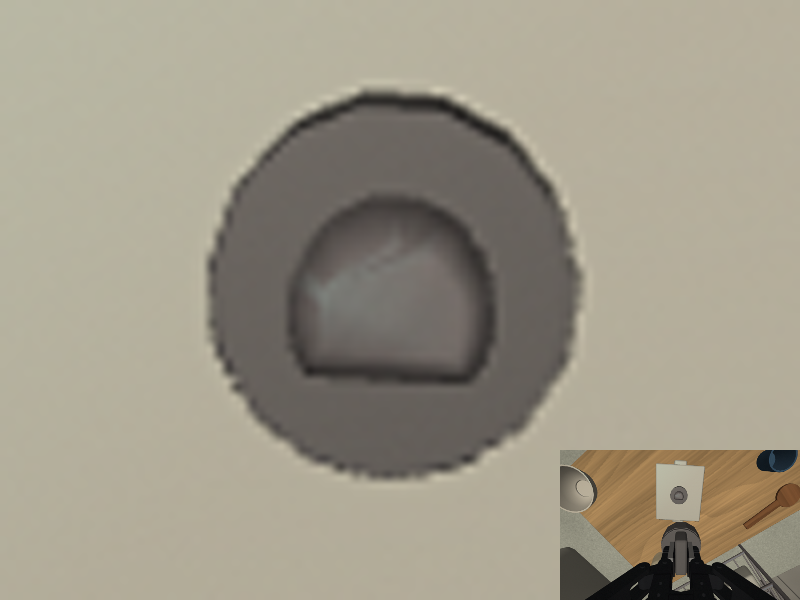

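The flat faces image-down, the same way as the knob's nose (held bar at the bottom). The shoulder circle is centred at crop (394.5,291) and the flat edge runs from (305,370) to (470,378).

Run:
```python
from h import *
import pickle; c=pickle.load(open("w5.pkl","rb"))
im=cv2.imread("pics/w5.png"); P=lambda x,y:((x+.5)/8-.5+268,(y+.5)/8-.5+85)
S=onz(c,P(394.5,291),92); print("S",S, "diam",np.linalg.norm(onz(c,P(208,291),92)-onz(c,P(580,291),92)))
for z in (92,109,112):
    a,b=onz(c,P(305,370),z),onz(c,P(470,378),z); d=a-b; print(z,"flat normal deg",np.degrees(np.arctan2(d[0],-d[1])) , "flat dist",np.abs(np.cross(d[:2],S[:2]-b[:2]))/np.linalg.norm(d[:2]))
q=onz(c,P(391,300),105); print("shaft mid z105",q)
# press edges: long-side directions from white mask at z=70
h=cv2.cvtColor(im,40); m=((h[...,1]<60)&(h[...,2]>120)).astype(np.uint8)
m=cv2.morphologyEx(m,cv2.MORPH_OPEN,np.ones((21,21),np.uint8)); n,l,st,ce=cv2.connectedComponentsWithStats(m); k=l[100,300]; print(st[k])
Y=[(y,*np.where(l[y]==k)[0][[0,-1]]) for y in range(70,180,10)]; Y=np.array(Y)
for j in (1,2):
    f=np.polyfit(Y[:,0],Y[:,j],1); a,b=onz(c,(np.polyval(f,70),70),70),onz(c,(np.polyval(f,170),170),70); d=b-a; print("edge deg",np.degrees(np.arctan2(d[1],d[0])),a.round(1),b.round(1))
print("TCP axis check: proj of TCP",proj(c,status.sense()["tool_pos"]))
```

```text
S [ 557.82787403 -217.85418205   92.        ] diam 37.59453953781443
92 flat normal deg -38.071616831066656 flat dist 8.380184361343364
109 flat normal deg -38.07161683106661 flat dist 5.786706332980138
112 flat normal deg -38.07161683106671 flat dist 5.329033739739603
shaft mid z105 [ 557.13925579 -217.55695559  105.        ]
[  256    28   129   162 16864]
edge deg -38.55980149752495 [ 496.5 -236.8   70. ] [ 563.8 -290.4   70. ]
edge deg -38.62202558278519 [ 557.7 -150.2   70. ] [ 625.1 -204.    70. ]
TCP axis check: proj of TCP [320.33256141 262.97086759]<stdin>:6: DeprecationWarning: Arrays of 2-dimensional vectors are deprecated. Use arrays of 3-dimensional vectors instead. (deprecated in NumPy 2.0)
```

Run:
```python
from h import *
import pickle; c=pickle.load(open("w5.pkl","rb")); g=cv2.cvtColor(cv2.imread("pics/w5.png"),6)
T=status.sense()["tool_pos"]; y=np.radians(144.67); ax=np.array([np.cos(y),np.sin(y),0])
for n,d,z in [("skirt bottom rear",26,-31.5),("skirt top rear",26,-5.5),("bar top rear",23,22.5),("bar top front",-23,22.5),("bar foot rear",23,-5.5)]:
    p=T+ax*d+[0,0,z]; print(n,proj(c,p).round(1),proj(c,p+ax*3).round(1))
for u in (312,320,328): print(u,g[196:262,u].tolist())
r=232; print(g[r,280:365].tolist())
```

```text
skirt bottom rear [320.5 189.4] [320.5 184. ]
skirt top rear [320.3 207. ] [320.3 200.9]
bar top rear [320.  240.4] [320.  233.4]
bar top front [320.2 337.2] [320.2 331.5]
bar foot rear [320.3 213.1] [320.3 207. ]
312 [46, 45, 45, 46, 45, 46, 47, 46, 45, 45, 42, 80, 94, 66, 45, 48, 88, 99, 93, 92, 93, 74, 44, 42, 43, 45, 43, 44, 44, 45, 44, 46, 46, 45, 46, 47, 46, 46, 48, 46, 48, 48, 45, 54, 62, 69, 79, 83, 85, 86, 87, 89, 90, 90, 91, 90, 90, 90, 90, 90, 90, 90, 90, 89, 89, 90]
320 [46, 46, 46, 46, 46, 46, 45, 45, 47, 45, 43, 83, 55, 45, 50, 110, 97, 92, 91, 92, 95, 58, 44, 43, 43, 44, 45, 44, 44, 45, 46, 46, 46, 46, 46, 48, 47, 47, 47, 47, 47, 49, 46, 56, 63, 71, 79, 83, 85, 86, 88, 89, 89, 91, 91, 90, 90, 90, 90, 89, 90, 90, 90, 90, 90, 90]
328 [45, 46, 46, 45, 45, 46, 46, 45, 45, 44, 43, 81, 80, 42, 45, 68, 99, 93, 92, 92, 95, 58, 44, 44, 44, 45, 45, 44, 44, 46, 45, 46, 45, 47, 46, 47, 46, 47, 48, 46, 47, 47, 46, 55, 63, 70, 79, 83, 85, 86, 87, 89, 89, 90, 90, 90, 90, 90, 90, 90, 90, 89, 89, 89, 88, 89]
[93, 91, 91, 90, 92, 90, 91, 91, 91, 91, 91, 90, 90, 92, 91, 91, 91, 91, 91, 90, 90, 90, 91, 91, 90, 92, 87, 37, 44, 46, 45, 47, 46, 46, 48, 48, 46, 48, 48, 47, 47, 47, 47, 47, 47, 46, 47, 47, 46, 46, 46, 47, 47, 44, 42, 38, 37, 34, 47, 94, 91, 90, 90, 89, 90, 90, 90, 89, 90, 89, 90, 91, 90, 90, 89, 90, 91, 90, 89, 90, 90, 90, 90, 90, 91]
```

Run:
```python
from h import *
g=cv2.cvtColor(cv2.imread("pics/w5.png"),6)
for u in (312,320,328): print(u,g[176:197,u].tolist())
for r in (200,): print(g[r,270:370].tolist())
```

```text
312 [170, 170, 170, 170, 170, 170, 170, 170, 170, 173, 146, 124, 168, 173, 156, 138, 47, 42, 46, 46, 46]
320 [170, 169, 169, 170, 170, 170, 170, 170, 169, 170, 157, 141, 163, 171, 167, 147, 70, 44, 44, 45, 46]
328 [170, 170, 170, 170, 170, 170, 170, 168, 169, 169, 171, 143, 101, 114, 109, 113, 71, 45, 45, 45, 45]
[125, 125, 124, 124, 123, 124, 124, 124, 124, 126, 124, 121, 117, 116, 117, 120, 124, 128, 132, 136, 137, 139, 141, 138, 113, 89, 46, 44, 45, 46, 47, 48, 47, 47, 47, 48, 48, 46, 43, 44, 45, 46, 45, 45, 46, 46, 46, 46, 46, 46, 46, 47, 45, 47, 46, 45, 46, 44, 45, 46, 47, 46, 45, 46, 45, 45, 44, 41, 40, 40, 41, 40, 40, 39, 41, 41, 38, 37, 39, 51, 85, 130, 148, 145, 141, 139, 136, 137, 137, 139, 141, 141, 141, 140, 138, 136, 134, 133, 132, 132]
```

Flat normal is -38.4° (press edges agree) and the shaft is at about (557,-218). Allowing for the knob's small offset in the hand, I'll put the TCP at (556.9,-217.8,155) with a turn of -3.1°.

Emit:
arm_command:
  targets:
    - [[-0.0085,0.005,-0.01,0,0,-0.0108,-1],[-0.0085,0.005,-0.015,0,0,-0.0108,-1],[-0.0085,0.005,-0.02,0,0,-0.0108,-1],[-0.0085,0.005,-0.017,0,0,-0.0108,-1],[-0.0085,0.0054,-0.015,0,0,-0.0108,-1],[0,0,0,0,0,0,-1],[0,0,0,0,0,0,-1],[0,0,0,0,0,0,-1]]
  force: 90

```text
time: 16.52
tool_pos: [557.7, -219.3, 156.1]
tcp_rot: [180.0, 0.1, 141.5]
ft_force: [0.9, 0.1, -1.3]
finger_gap: 11.9
grip_force: 92.2
```

Emit:
arm_command:
  targets:
    - [[0,0,0,0,0,0,-1],[0,0,0,0,0,0,-1]]

```text
time: 16.77
tool_pos: [557.1, -219.2, 155.2]
tcp_rot: [180.0, 0.0, 141.5]
ft_force: [0.1, 0.1, -0.9]
finger_gap: 12.1
grip_force: 92.2
```

Emit:
arm_command:
  targets:
    - [[0,0,0,0,0,0,-1]]

```text
time: 16.9
tool_pos: [556.9, -219.0, 154.9]
tcp_rot: [180.0, 0.0, 141.5]
ft_force: [-0.2, 0.0, -0.4]
finger_gap: 12.0
grip_force: 92.2
```

Run:
```python
from h import *
for i in range(4):
    s=status.sense()["tool_pos"]; c=cam("wrist"); im=viewer.snapshot("wrist"); A=c[4]
    rel=A.T@(s-c[3]); print(s.round(2),c[3].round(2),"TCP in cam",rel.round(2))
cv2.imwrite("pics/w6.png",im[:,:,::-1])
# expected right-of-knob: the plunger/press visible?
g=cv2.cvtColor(np.ascontiguousarray(im),7)
print(g[232,295:350].tolist())
print(proj(c,(557.5,-218.3,92)),proj(c,(557.5,-218.3,112)),proj(c,s))
b=cv2.resize(im[130:280,220:420,::-1],None,fx=4,fy=4,interpolation=cv2.INTER_CUBIC); cv2.imwrite("pics/w6c.png",b)
```

```text
[ 556.88 -219.02  154.91] [ 492.19 -166.67  297.66] TCP in cam [ -0.9   32.95 161.91]
[ 556.83 -219.    154.87] [ 492.16 -166.65  297.62] TCP in cam [ -0.92  32.94 161.9 ]
[ 556.8  -219.    154.84] [ 492.15 -166.63  297.6 ] TCP in cam [ -0.94  32.95 161.91]
[ 556.8  -219.01  154.83] [ 492.14 -166.62  297.59] TCP in cam [ -0.95  32.96 161.92]
[90, 91, 90, 90, 90, 90, 90, 91, 90, 91, 92, 86, 37, 47, 46, 45, 46, 45, 47, 45, 46, 45, 46, 46, 45, 46, 45, 47, 44, 45, 45, 46, 46, 46, 46, 46, 45, 45, 44, 41, 40, 36, 33, 47, 93, 90, 89, 89, 89, 89, 89, 89, 89, 89, 88]
[322.27938289 212.6353886 ] [322.31037467 225.4441177 ] [320.28825589 262.74180374]
```

Settled reading equals the command. The camera model is about 1 mm off sideways, so I'll make a small correction and lower gently while watching the force.

Emit:
arm_command:
  targets:
    - [[-0.0003,0.0005,-0.004,0,0,0,-1],[0,0,-0.004,0,0,0,-1],[0,0,-0.004,0,0,0,-1],[0,0,-0.003,0,0,0,-1],[0,0,-0.002,0,0,0,-1],[0,0,-0.002,0,0,0,-1],[0,0,0,0,0,0,-1]]

```text
time: 17.98
tool_pos: [556.5, -218.4, 135.7]
tcp_rot: [-180.0, -0.0, 141.5]
ft_force: [-0.9, 0.3, -0.9]
finger_gap: 12.1
grip_force: 92.2
```

The knob is 8 mm down the shaft without force, so it is engaged. Continue to home.

Emit:
arm_command:
  targets:
    - [[0,0,-0.003,0,0,0,-1],[0,0,-0.003,0,0,0,-1],[0,0,-0.003,0,0,0,-1],[0,0,-0.003,0,0,0,-1],[0,0,-0.001,0,0,0,-1],[0,0,-0.001,0,0,0,-1],[0,0,0,0,0,0,-1],[0,0,0,0,0,0,-1]]

```text
time: 18.98
tool_pos: [556.6, -218.5, 122.8]
tcp_rot: [-180.0, 0.0, 141.5]
ft_force: [-5.0, 2.1, 6.0]
finger_gap: 12.1
grip_force: 93.3
```

Emit:
arm_command:
  targets:
    - [[-0.0006,0.0005,-0.002,0,0,0,-1],[0,0,-0.002,0,0,0,-1],[0,0,-0.002,0,0,0,-1],[0,0,-0.002,0,0,0,-1],[0,0,-0.002,0,0,0,-1],[0,0,-0.002,0,0,0,-1],[0,0,-0.002,0,0,0,-1],[0,0,0,0,0,0,-1],[0,0,0,0,0,0,-1]]

```text
time: 20.1
tool_pos: [556.6, -218.5, 110.0]
tcp_rot: [180.0, 0.1, 141.5]
ft_force: [-4.6, 0.7, 12.1]
finger_gap: 11.7
grip_force: 94.1
```

Emit:
arm_command:
  targets:
    - [[0,0,-0.002,0,0,0,-1],[0,0,-0.002,0,0,0,-1],[0,0,-0.002,0,0,0,-1],[0,0,-0.001,0,0,0,-1],[0,0,0,0,0,0,-1],[0,0,0,0,0,0,-1]]

```text
time: 20.85
tool_pos: [557.1, -218.7, 108.4]
tcp_rot: [180.0, 0.2, 141.5]
ft_force: [-23.0, 10.0, 49.0]
finger_gap: 11.8
grip_force: 99.5
```

The stop is reached at z = 108.4. I'll ease the excess push.

Emit:
arm_command:
  targets:
    - [[-0.0005,0.0004,0.002,0,0,0,-1],[0,0,0.0015,0,0,0,-1],[0,0,0,0,0,0,-1],[0,0,0,0,0,0,-1],[0,0,0,0,0,0,-1]]

```text
time: 21.48
tool_pos: [556.7, -218.5, 108.5]
tcp_rot: [180.0, 0.2, 141.5]
ft_force: [-9.2, 2.2, 23.0]
finger_gap: 11.9
grip_force: 95.8
```

Run:
```python
from h import *
im=viewer.snapshot("top")[:,:,::-1]; sc=viewer.snapshot("scene")[:,:,::-1]; t=cv2.imread("pics/top0.png")
w=viewer.snapshot("wrist")[:,:,::-1]
cv2.imwrite("pics/f.png",np.hstack([cv2.resize(sc[80:380,180:540],(480,400)),cv2.resize(w[:,160:480],(320,400))]))
s=status.sense(); print(s["tool_pos"],s["ft_force"],s["grip_force"],s["qd"].round(2))
```

```text
[ 556.67079448 -218.48351103  108.46556581] [-8.91802401  3.45888848 22.84001497] 95.78296422958374 [ 0.07  0.03  0.07 -0.03 -0.   -0.01]
```

View pics/f.png

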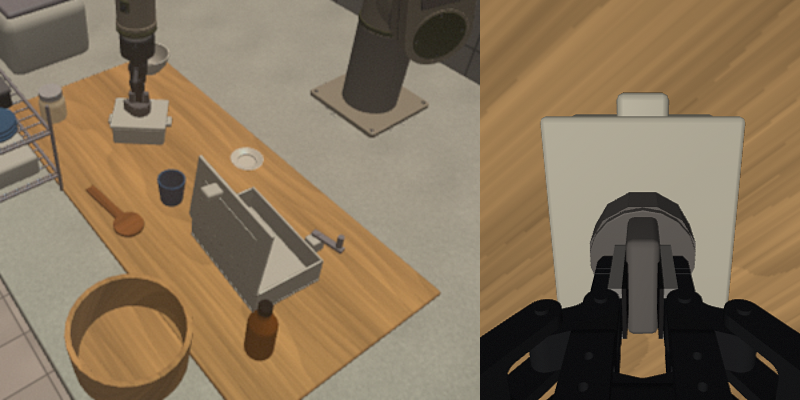

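The lid is upright, the latch is swung out, and the bystanders haven't moved. The knob sits on the press with its plunger down, still gripped, pushing at 23 N. Handing in.

```bash
python3 -c "
from bench import job; print(job.hand_in())"
```

```text
the job is handed in; nothing more can be done
None
```

I handed the job in at about 21.5 s of the 70 s allowed, though the hand-in returned no verdict: the latch is clear, the lid is upright, and the knob is home on the D-shaft, gripped and holding the plunger against its stop, with no bystander visibly moved.

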